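# Serve a round roll with tongs at the stall's cash desk

### The arm

A 6-joint arm with a two-finger parallel gripper is mounted at the origin on the work surface. World frame = base frame: x ahead of the robot, y to its left, z up, the work surface at z = 0. Lengths are in m, angles in rad, forces in N, time in s.
With the tool pointing down it reaches from about 0.25 to 0.775 m from the base axis. Payload 4 kg.
Tool frame: the origin (TCP) lies on the centre line of the jaws, within the pads' length; the fingertips stand 25 mm ahead of it and the grasp point (between the pads) lies 6 mm ahead of it; z points along the fingers, y is the line along which they close (so a half turn about z gives the same grasp; the last joint's range is limited). The gripper opens to 94 mm and grips with 3 to 60 N. Pads are 16 mm wide; open, the fingers measure 119 mm over their backs; the gripper's body (75 mm by 177 mm) begins 78 mm behind the grasp point.
Start: joints at [0.999, 0.087, 1.371, -0, 1.684, -0.103], TCP at [0.249, 0.491, 0.231] pointing down, gripper open.
Joint ranges: [-3.1, 3.1], [-0.76, 2.03], [0.27, 2.55], [-1.08, 4.22], [0.17, 2.65], [-2.57, 2.57]. Speed limits (rad/s): [2.79, 2.79, 3.14, 3.14, 3.14, 3.14].

### API

Orientations are given as [roll, pitch, yaw] about the fixed x, y, z axes, in that order (R = Rz(yaw) Ry(pitch) Rx(roll)).
In Python, from bench import robot, imaging gives the robot as it stands. The module is installed in compiled form; this text tells all that it offers.
- The arm moves only by the tool drive_tool, never from a script. Its argument "series" is a list of rows, each a list of 3 entries, a list of its own where there are three numbers: the finger opening in m, from 0 to 0.094, then the shift along the tool's x, y, z in m, then the turn, a rotation vector about the tool's x, y, z in rad. A call has 1 to 5 rows; each row is the pose to reach, as a shift and turn from the pose commanded when the call began, along the tool's axes at that moment; what a row does not reach only later rows make up. A row lasts 1/8 s, in which the tool goes at most 62.5 mm and 10.7 degrees, less where a joint would pass 70% of its speed; a pose out of reach is approached as far as the arm can. A call with a gripper value outside its range is refused whole. The fingers move at their own pace and stop on an object; the grip force is fixed at half the most. Time passes only in rows, so rows that repeat a pose let the fingers close. It gives the time, the measured TCP pose, the force, the opening and the grip force at its end, in the units of the state.
- robot.get_obs(): the state, without advancing time (a new reading comes with each control period).
- imaging.snapshot(name): name is "scene" or "top" or "wrist"; returns the picture (384x512x3 uint8, red, green, blue); there is no depth.
- imaging.get_calibration(name): a dict with "intrinsics" (3x3 intrinsics, pixels), "k1" (the pictures are not rectified: a ray, as slopes to the right and down, at radius r is drawn at 1 + k1 r^2 times it, then the intrinsics apply), "position" and "rotation" of the camera in the world. Camera axes: x right, y up, looking along -z (the intrinsics and any distortion apply to the point x, -y, -z); pixel columns grow to the right and rows downward; lengths in m; the calibration is good to about 2 mm. A picture is of the moment at which its call begins: read the wrist's pose just before it. get_calibration takes no time and is no camera call; for the wrist camera it gives the pose at the moment of the call.
- robot.close_job(): hands the job in; it is judged then, once.
The state is a dict: "time": time; "joint_positions": joint angles; "qvel": joint speeds; "joint_torque": joint torques, N m; "tool_pos": TCP position; "ee_rot": TCP orientation; "wrist_force": force on the tool from outside, world axes, zero at the start; "wrist_torque": the same for the moment, N m; "width": finger opening in m; "finger_force": force on a finger pad.
Only numpy, scipy, OpenCV 4.12 (cv2) and the standard library are available. Lean on these libraries where they do the work, as an engineer would, in place of code of your own. Each camera call takes 0.05 s, during which the arm holds its last target. There are 200 camera calls.

### The job

You have been handling money, so use the tongs: pick up the spring tongs from their steel rest, close their jaws on the small round bread roll on the wooden riser, and lift it a good 10 cm off the board. Finish while still gripping the tongs with the roll held steady between the jaws in the air; do not put it down. Never touch any of the baked goods with the robot itself, and leave the other things where they are.

Things in the scene. Friction and masses are not known exactly. Their poses are not given: they have to be found in the camera images.
- tongs_grip (a point): Steel spring tongs (0.12 kg, 250 mm long) lying across the rest's two bars. This is the centre of the place to grip: midway between the blades, half-way up, 39 mm above the table at the start. x runs along the tongs towards the jaws, y from blade to blade, z up. Blades on edge, 22 mm high, 6 mm thick, 60 mm over their outsides here when open, nearly flat for 25 mm fore and aft. Hinge 110 mm behind
- tongs_tips (a point): The point midway between the two jaws of the tongs when open, 108 mm ahead of tongs_grip along its x axis, same height and axes. The jaws are flat plates 42 mm long (20 mm behind to 22 mm ahead of this point), 22 mm high, 6 mm thick, 96 mm apart inside when open, parallel to each other when they hold the roll
- tongs_jaw (a joint): Closing angle of the tongs, rad: 0 open (a spring holds it there), 0.21 on the roll, 0.38 shut. Squeezing at tongs_grip closes the jaw gap by 2 mm per mm; the spring resists there with 6 N open, 11 N after 23 mm. To carry the tongs with open jaws squeeze only part-way, to 50 to 54 mm over the blades (jaw gap 76 to 84 mm); on the roll they measure about 37 mm there
- rest: Fixed steel tongs rest: plate 190 x 150 x 4 mm with two cross bars 10 mm wide and 150 mm long whose tops are 28 mm above the table, 65 mm behind and 75 mm ahead of its origin. Origin on the table under tongs_grip's starting place, x along the tongs
- roll_center (a point): The small round roll, domed, light brown crust: 50 mm diameter, 40 mm high, about 40 g, upright sides from 8 to 22 mm above its underside; this point is on its axis half-way up (20 mm). It stands at one of three places in a row on the riser, 65 mm above the table
- riser: Fixed wooden serving riser, a board 130 mm (x) by 360 mm (y) whose flat top is 45 mm above the table; origin on the table under its centre, x away from the robot, y along the row. The three baked goods stand in a row along y, 115 mm apart, the outer ones 115 mm from the centre, in any order, each up to 6 mm off its place
- bagel_center (a point): A ring-shaped bagel, same crust, 70 mm across with a 20 mm hole, 25 mm high, lying flat on the riser; its centre half-way up. Leave it
- stick_center (a point): A long finger roll, same crust, 100 mm along the riser's x, 34 mm wide and high; its centre half-way up. Leave it
- jaw_pad (a point): Middle of the jaw plate of the swinging blade (the blade at -y of the tongs); the other blade is its mirror image. Fingers that close evenly keep the tongs symmetrical between them
- mug: White mug, 76 mm diameter, 90 mm high, a bystander; origin under its centre
- bottle: Bottle, 62 mm diameter, 190 mm high, a bystander; origin under its centre
- pen: Black pen, 150 mm long, 10 mm thick, lying on the table, a bystander
- paper_roll: Receipt paper roll standing on end, 54 mm diameter, 57 mm high, a bystander; origin under its centre
- terminal: Card terminal lying flat, 160 x 76 x 22 mm, a bystander; origin under its centre
Mind the look-alikes: they are no part of the job. Leave any orange look-alike of the rest alone.

How it is judged:
By the outcome, as a careful person would: the job done as asked, in the order asked, and still so for the second after the job is handed in, while the arm keeps its last pose, push and grip.
It also fails if it takes over 45 s, if anything falls off the work surface, if the arm or the gripper's body presses on something with over 40 N, if the wrist force passes 120 N, or if a joint passes its speed limit or range.

## Working session

There is one attempt and no reset: what is moved stays moved. The work goes in short steps, Python scripts to look and compute and a tool call to move; the robot and the scene stay as the last step left them, time stands still between calls to the robot, and variables do not carry over. Pictures are saved under pics/ and viewed, at most 10 in all, crops included, and the job is handed in when it is done.

Besides the shell and the picture viewer there is one more tool, called after ">>>" as name(argument=value, ...) on one line, values as JSON. drive_tool: Moves the arm, as the interface text tells. Its arguments: {"type":"object","properties":{"series":{"type":"array"}},"required":["series"]}

```bash
mkdir -p pics; cat > h.py <<'E'
import numpy as np, cv2
from bench import robot, imaging
def snap(n,f):
    c=imaging.get_calibration(n); im=imaging.snapshot(n); cv2.imwrite('pics/'+f,cv2.cvtColor(im,cv2.COLOR_RGB2BGR)); np.savez('pics/'+f+'.npz',im=im,**{k:np.array(v) for k,v in c.items()}); return im,c
def rays(c,px):
    px=np.asarray(px,float).reshape(-1,1,2)
    u=cv2.undistortPoints(px,np.array(c['intrinsics'],float),np.array([float(c['k1']),0,0,0]))[:,0]
    d=np.c_[u[:,0],-u[:,1],-np.ones(len(u))]@np.array(c['rotation']).T
    return np.array(c['position']),d
def onz(c,px,z):
    p,d=rays(c,px); return p+d*((z-p[2])/d[:,2:3])
E
python3 - <<'E'
from h import *
for n in('top','scene'):
    im,c=snap(n,n+'1.png'); print(n,c)
print(robot.get_obs())
a=cv2.imread('pics/top1.png');cv2.imwrite('pics/top1b.png',cv2.resize(a,(800,600)))
E
```

```text
top {'intrinsics': array([[479.68280397,   0.        , 246.65184814],
       [  0.        , 479.68280397, 190.90266099],
       [  0.        ,   0.        ,   1.        ]]), 'k1': 0.015787614785218246, 'position': array([ 0.3574899 , -0.02957481,  1.46959667]), 'rotation': array([ 0.07516094,  0.01617046, -1.57202359])}
scene {'intrinsics': array([[388.95566944,   0.        , 257.17802224],
       [  0.        , 388.95566944, 194.38050193],
       [  0.        ,   0.        ,   1.        ]]), 'k1': -0.08801403328400262, 'position': array([1.1254358 , 0.0937618 , 0.99276491]), 'rotation': array([ 0.61192018, -0.00243979,  1.75079499])}
{'time': 0.1, 'joint_positions': array([ 9.98907332e-01,  8.78688156e-02,  1.37203196e+00, -2.92847306e-05,
        1.68358698e+00, -1.03106877e-01]), 'qvel': array([ 0.00172335,  0.00076769, -0.00499094,  0.00106683,  0.00046364,
        0.00082306]), 'joint_torque': array([ 2.49119832e-03, -3.41254520e+01, -3.03300154e+01,  7.20453076e-02,
        3.04250023e-02, -8.59314378e-05]), 'tool_pos': array([0.24827797, 0.49030308, 0.22946397]), 'ee_rot': array([-3.13970462e+00, -1.66101413e-04,  2.67280711e+00]), 'wrist_force': array([ 0.16540629, -0.63190862,  0.08432642]), 'wrist_torque': array([ 0.00344789, -0.02560385,  0.0174915 ]), 'finger_force': 0.0, 'width': 0.09414835749697442}
```

View pics/top1b.png

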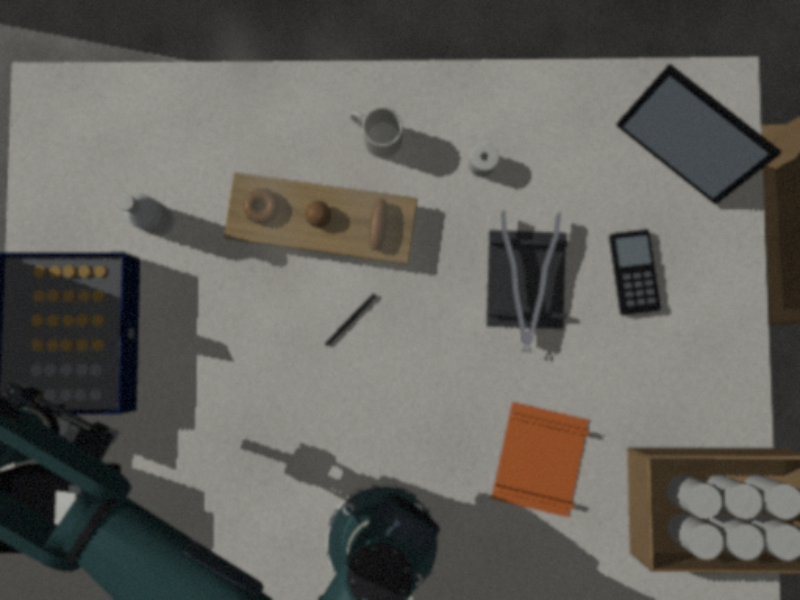

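View pics/scene1.png

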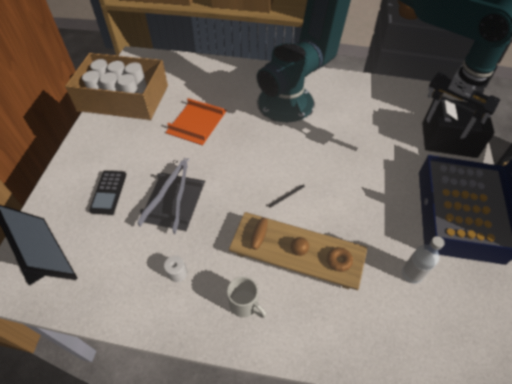

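```bash
cat >> h.py <<'E'
from scipy.spatial.transform import Rotation as Rn
_r=rays
def rays(c,px):
    c=dict(c); r=np.array(c['rotation'])
    if r.shape==(3,): c['rotation']=Rn.from_euler('xyz',r).as_matrix()
    return _r(c,px)
def load(f): return dict(np.load('pics/'+f+'.npz'))
E
python3 - <<'E'
from h import *
c=load('top1.png'); s=512/800
np.set_printoptions(precision=4,suppress=True)
print('tips',onz(c,np.array([[505,216],[557,218]])*s,.039))
print('hinge',onz(c,[np.array([528,338])*s],.039))
print('rest',onz(c,np.array([[489,231],[566,233],[563,327],[488,325]])*s,.004))
print('roll',onz(c,[np.array([318,213])*s],.07))
print('bagel/stick',onz(c,np.array([[262,205],[379,225]])*s,.06))
print('riser',onz(c,np.array([[234,174],[417,198],[408,262],[226,237]])*s,.045))
print('mug,bottle',onz(c,np.array([[383,130],[152,215]])*s,.0))
c=load('scene1.png')
print('sc roll',onz(c,[[300,245]],.065),'tips',onz(c,[[144,219],[176,229]],.039),'hinge',onz(c,[[182,165]],.039))
E
```

```text
tips [[ 0.6235 -0.2369  0.039 ]
 [ 0.6191 -0.3364  0.039 ]]
hinge [[ 0.3889 -0.2774  0.039 ]]
rest [[ 0.6003 -0.2102  0.004 ]
 [ 0.5956 -0.361   0.004 ]
 [ 0.411  -0.3517  0.004 ]
 [ 0.4151 -0.2062  0.004 ]]
roll [[0.625  0.1202 0.07  ]]
bagel/stick [[0.6427 0.2283 0.06  ]
 [0.6034 0.0051 0.06  ]]
riser [[ 0.7067  0.286   0.045 ]
 [ 0.6581 -0.0677  0.045 ]
 [ 0.5343 -0.05    0.045 ]
 [ 0.5838  0.2998  0.045 ]]
mug,bottle [[ 0.8055 -0.0016  0.    ]
 [ 0.6355  0.4583  0.    ]]
sc roll [[0.6266 0.1218 0.065 ]] tips [[ 0.611  -0.3297  0.039 ]
 [ 0.6258 -0.2283  0.039 ]] hinge [[ 0.3975 -0.2789  0.039 ]]
```

>>> drive_tool(series=[[0.094,[-0.042,-0.042,0.002],[0,0,0]],[0.094,[-0.084,-0.084,0.004],[0,0,0]],[0.094,[-0.126,-0.126,0.006],[0,0,0]],[0.094,[-0.168,-0.168,0.008],[0,0,0]],[0.094,[-0.21,-0.21,0.01],[0,0,0]]])

```text
time: 0.72
tool_pos: [0.341, 0.2066, 0.22]
ee_rot: [-3.141, 0.0, 2.673]
wrist_force: [0.5, -0.2, 0.7]
width: 0.0941
finger_force: 0.0
```

>>> drive_tool(series=[[0.094,[-0.042,-0.042,0.002],[0,0,0]],[0.094,[-0.084,-0.084,0.004],[0,0,0]],[0.094,[-0.126,-0.126,0.006],[0,0,0]],[0.094,[-0.168,-0.168,0.008],[0,0,0]],[0.094,[-0.21,-0.21,0.01],[0,0,0]]])

```text
time: 1.35
tool_pos: [0.4335, -0.0757, 0.2102]
ee_rot: [3.141, -0.0, 2.672]
wrist_force: [0.7, 0.6, 0.1]
width: 0.094
finger_force: 0.0
```

>>> drive_tool(series=[[0.094,[-0.042,-0.042,0.002],[0,0,-0.145]],[0.094,[-0.084,-0.084,0.004],[0,0,-0.29]],[0.094,[-0.126,-0.126,0.006],[0,0,-0.434]],[0.094,[-0.15,-0.157,0.01],[0,0,-0.434]],[0.094,[-0.15,-0.157,0.01],[0,0,-0.434]]])

```text
time: 1.98
tool_pos: [0.4957, -0.2838, 0.1984]
ee_rot: [3.14, -0.003, 3.103]
wrist_force: [-0.8, 0.4, 0.0]
width: 0.0939
finger_force: 0.0
```

```bash
python3 - <<'E'
from h import *
o=robot.get_obs(); print(o['time'],o['tool_pos'],o['ee_rot'],o['qvel'].round(3))
im,c=snap('wrist','w1.png'); print(c['position'],c['rotation'])
E
```

```text
1.975 [ 0.49572973 -0.28381038  0.19839353] [ 3.13998123e+00 -2.90939688e-03  3.10313036e+00] [ 0.046 -0.046  0.029  0.026  0.023  0.014]
[ 0.42563091 -0.28051293  0.35218775] [-0.24316037 -0.00193133  1.53207195]
```

View pics/w1.png

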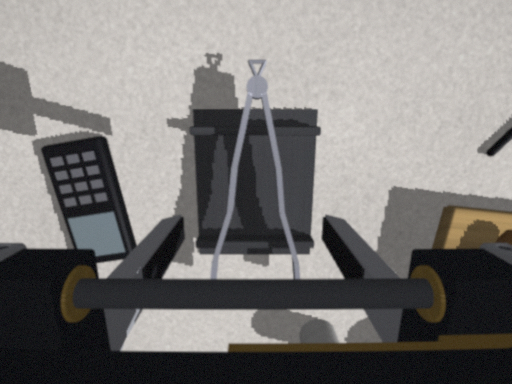

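The wrist view shows the tongs' hinge at about (257,86), the blades running down to (214,278)/(297,278), the bars at rows 130 and 243, and the terminal clear to the left.

```bash
python3 - <<'E'
from h import *
np.set_printoptions(precision=4,suppress=True)
c=load('w1.png'); im=c['im'].astype(int)
# blades: bright vs dark plate
g=im.sum(2)
for r in range(145,236,10):
    row=g[r,205:306]; xs=np.where(row>row.min()+ (row.max()-row.min())*.5)[0]+205
    k=np.where(np.diff(xs)>5)[0]
    e=[xs[0],xs[k[0]],xs[k[-1]+1],xs[-1]] if len(k) else xs
    P=onz(c,[[x,r] for x in e],.047); print(r,e,'x',P[0,0],'y',P[:,1],'mid',P[:,1].mean(), 'w',P[0,1]-P[-1,1])
print('hinge',onz(c,[[257,86]],.05))
# bar edges columns
for x in(210,305): 
    print(x,g[120:140,x],g[232:256,x])
print('bars',onz(c,[[195,130],[320,131],[198,243],[313,243]],.028))
print('plate top',onz(c,[[195,110],[317,110]],.004))
E
```

```text
145 [np.int64(236), np.int64(241), np.int64(271), np.int64(277)] x 0.44927283775274307 y [-0.2989 -0.2935 -0.2612 -0.2548] mid -0.2771243997446893 w -0.04415995918092558
155 [np.int64(234), np.int64(240), np.int64(273), np.int64(279)] x 0.4599420205772134 y [-0.3017 -0.2952 -0.2593 -0.2528] mid -0.27723794718046946 w -0.04887202068097646
165 [np.int64(232), np.int64(237), np.int64(275), np.int64(281)] x 0.47078800693392103 y [-0.3045 -0.299  -0.2574 -0.2508] mid -0.2779004134604561 w -0.05366691840168614
175 [np.int64(230), np.int64(236), np.int64(276), np.int64(282)] x 0.4818175632584055 y [-0.3073 -0.3007 -0.2565 -0.2499] mid -0.2785743884491701 w -0.05744197353493677
185 [np.int64(229), np.int64(235), np.int64(277), np.int64(283)] x 0.4930815288864792 y [-0.3091 -0.3024 -0.2556 -0.2489] mid -0.27898123700992195 w -0.06017244109661812
195 [np.int64(228), np.int64(234), np.int64(278), np.int64(283)] x 0.504544088135487 y [-0.3109 -0.3041 -0.2547 -0.249 ] mid -0.27967634264636543 w -0.06182991048342834
205 [np.int64(227), np.int64(234), np.int64(278), np.int64(284)] x 0.5162129288182
[... 478 characters left out ...]
nt64(291)] x 0.5523146733909726 y [-0.3243 -0.3173 -0.2461 -0.2403] mid -0.28199713342911037 w -0.08398982437160693
hinge [[ 0.3903 -0.2743  0.05  ]]
210 [125 119 116 122 119 116 132 175 197 214 205 202 199 181 170 122 122 122
 113 111] [118 108 100  92  99  93  89  95  88 102 106 108 111 114 104 130 164 192
 200 194 194 254 434 561]
305 [203 213 191 146 110 107 124 164 200 205 189 194 197 200 195 186 196 206
 210 205] [182 152 113  91  87 102  85  92 106 136 171 188 194 198 196 192 199 203
 194 193 204 259 423 552]
bars [[ 0.4321 -0.3456  0.028 ]
 [ 0.4387 -0.2041  0.028 ]
 [ 0.5699 -0.354   0.028 ]
 [ 0.5756 -0.2103  0.028 ]]
plate top [[ 0.4092 -0.3484  0.004 ]
 [ 0.4148 -0.2024  0.004 ]]
```

>>> drive_tool(series=[[0.094,[-0.004,0.005,0.04],[0,0,0.006]],[0.094,[-0.004,0.005,0.08],[0,0,0.006]],[0.094,[-0.004,0.005,0.12],[0,0,0.006]],[0.094,[-0.004,0.005,0.12],[0,0,0.006]],[0.094,[-0.004,0.005,0.12],[0,0,0.006]]])

```text
time: 2.65
tool_pos: [0.5013, -0.2764, 0.0824]
ee_rot: [-3.14, 0.002, 3.102]
wrist_force: [-0.3, -0.7, -0.3]
width: 0.0937
finger_force: 0.0
```

>>> drive_tool(series=[[0.094,[0.001,-0.003,0.025],[0,0,0.004]],[0.094,[0.001,-0.003,0.037],[0,0,0.004]],[0.094,[0.001,-0.003,0.037],[0,0,0.004]],[0.094,[0.001,-0.003,0.037],[0,0,0.004]]])

```text
time: 3.15
tool_pos: [0.5001, -0.2801, 0.0448]
ee_rot: [-3.141, 0.002, 3.097]
wrist_force: [0.6, 0.9, 0.3]
width: 0.0937
finger_force: 0.0
```

```bash
python3 - <<'E'
from h import *
for i in range(2):
  o=robot.get_obs(); print(o['time'],o['tool_pos'],o['ee_rot'],o['wrist_force'],o['width'])
  im,c=snap('wrist','w2.png'); 
a=cv2.imread('pics/w2.png');cv2.imwrite('pics/w2b.png',cv2.resize(a,(800,600)))
E
```

```text
3.15 [ 0.50012027 -0.28008159  0.0448011 ] [-3.14055206e+00  1.87216413e-03  3.09694287e+00] [0.56947577 0.88599044 0.33278504] 0.09373175851687625
3.2 [ 0.50014689 -0.28010918  0.04483405] [-3.14047977e+00  2.03454608e-03  3.09691041e+00] [-0.3696741   0.344241   -0.64975986] 0.09407823547647677
```

View pics/w2b.png

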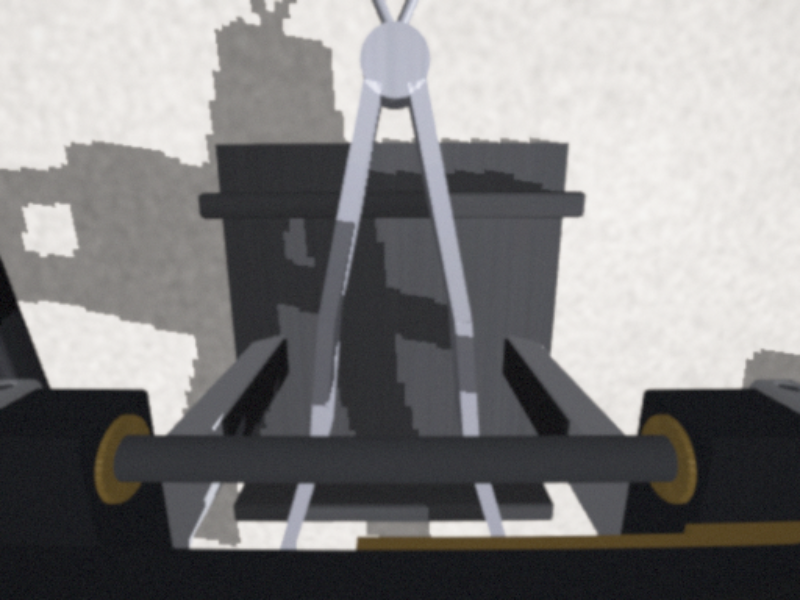

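The fingers straddle the blades evenly (pads at about x=287 and 505, blades between at 325 and 465). Now a part-way squeeze.

>>> drive_tool(series=[[0.052,[0,0,0],[0,0,0]],[0.052,[0,0,0],[0,0,0]],[0.052,[0,0,0],[0,0,0]],[0.052,[0,0,0],[0,0,0]],[0.052,[0,0,0],[0,0,0]]])

```text
time: 3.88
tool_pos: [0.4994, -0.2797, 0.0434]
ee_rot: [3.142, 0.0, 3.097]
wrist_force: [0.2, -0.4, -0.1]
width: 0.0526
finger_force: 7.6
```

>>> drive_tool(series=[[0.052,[0,0,-0.01],[0,0,0]],[0.052,[0,0,-0.035],[0,0,0]],[0.052,[0,0,-0.07],[0,0,0]],[0.052,[0,0,-0.1],[0,0,0]],[0.052,[0,0,-0.11],[0,0,0]]])

```text
time: 4.5
tool_pos: [0.5004, -0.2804, 0.1564]
ee_rot: [-3.139, 0.004, 3.097]
wrist_force: [-0.6, 0.1, -2.3]
width: 0.0521
finger_force: 7.2
```

```bash
python3 - <<'E'
from h import *
o=robot.get_obs(); print(o['time'],o['tool_pos'],o['ee_rot'],o['wrist_force'],o['wrist_torque'],o['width'],o['finger_force'])
im,c=snap('scene','s2.png'); im2,c=snap('wrist','w3.png')
b=lambda f:cv2.imread('pics/'+f)
cv2.imwrite('pics/v3.png',np.hstack([cv2.resize(b('s2.png')[100:300,60:320],(400,308)),cv2.resize(b('w3.png'),(400,308))]))
E
```

```text
4.5 [ 0.50037222 -0.28035143  0.15644271] [-3.13910115  0.00412437  3.09687952] [-0.61856195  0.08867586 -2.2701106 ] [ 0.04962978 -0.01792895 -0.03666679] 0.05214458855854753 7.237522784344037
```

View pics/v3.png

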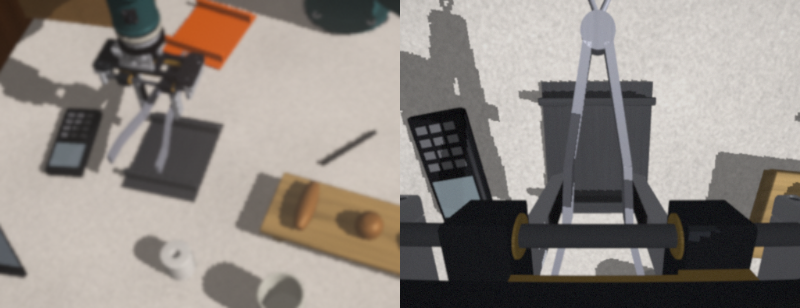

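Tongs are lifted, level and unshifted in the fingers (hinge at the same wrist pixel as before). Now a closer fix of the roll from the two fixed views.

```bash
python3 - <<'E'
from h import *
np.set_printoptions(precision=4,suppress=True)
L=[]
for f,(u,v),h in(('top1.png',(203,136),22),('s2.png',(300,245),24)):
    c=load(f); im=c['im'][v-h:v+h,u-h:u+h]
    hsv=cv2.cvtColor(im,cv2.COLOR_RGB2HSV).astype(int)
    lab=cv2.cvtColor(im,cv2.COLOR_RGB2LAB).astype(np.float32).reshape(-1,3)
    a=lab[:,1].reshape(im.shape[:2]).astype(np.uint8)
    t,m=cv2.threshold(a,0,255,cv2.THRESH_OTSU)
    n,_,st,ce=cv2.connectedComponentsWithStats(m)
    k=min((i for i in range(1,n) if st[i,4]>40),key=lambda i:np.hypot(*(ce[i]-h)))
    px=ce[k]+[u-h,v-h]; print(f,t,st[k],px,onz(c,[px],.064)); 
    p,d=rays(c,[px]); L.append((p,d[0]/np.linalg.norm(d[0])))
A=sum(np.eye(3)-np.outer(d,d) for p,d in L); b=sum((np.eye(3)-np.outer(d,d))@p for p,d in L)
print('tri',np.linalg.solve(A,b))
E
```

```text
top1.png 130.0 [ 12  11  21  23 262] [202.5305 135.4237] [[0.6288 0.1238 0.064 ]]
s2.png 136.0 [ 19  17  15  18 191] [302.0942 246.288 ] [[0.6289 0.1278 0.064 ]]
tri [0.6288 0.1259 0.0632]
```

>>> drive_tool(series=[[0.052,[0,0.04,0.003],[0,0,0]],[0.052,[0,0.09,0.006],[0,0,0]],[0.052,[0,0.14,0.006],[0,0,0]],[0.052,[0,0.19,0.006],[0,0,0]],[0.052,[0,0.23,0.006],[0,0,0]]])

```text
time: 5.22
tool_pos: [0.5084, -0.0478, 0.1454]
ee_rot: [3.141, -0.003, 3.098]
wrist_force: [0.2, -0.5, -1.5]
width: 0.0522
finger_force: 7.2
```

```bash
python3 - <<'E'
from h import *
o=[]
for f,(u,v) in(('top1.png',(203,136)),('s2.png',(300,245))):
    im=cv2.imread('pics/'+f)[v-20:v+20,u-20:u+20]; im=cv2.resize(im,(400,400),interpolation=cv2.INTER_CUBIC)
    for k in range(0,40,5): cv2.putText(im,str(u-20+k),(k*10,10),0,.35,(255,255,255)); cv2.putText(im,str(v-20+k),(0,k*10),0,.35,(255,255,255)); im[k*10]=im[k*10]//2; im[:,k*10]//=2
    o.append(cv2.convertScaleAbs(im,alpha=1.6))
cv2.imwrite('pics/v4.png',np.hstack(o))
E
```

```text
(no output)
```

View pics/v4.png

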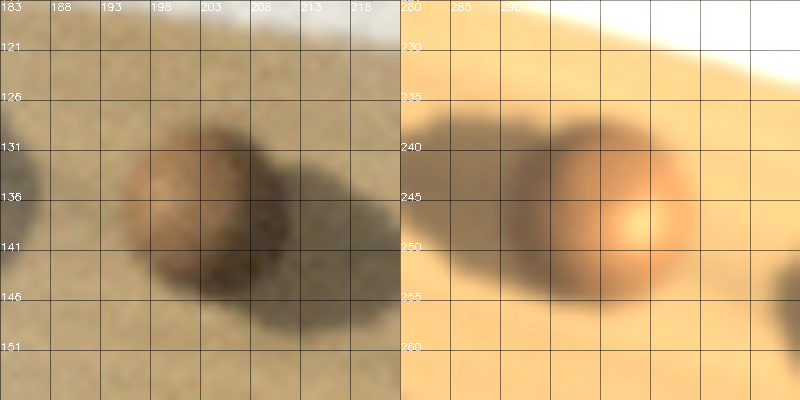

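Roll outline: top view centre ≈ (203.0,136.3), 16.5 px across; scene view ≈ (299.8,245.8), 18.5 px — both match a 50 mm roll.

```bash
python3 - <<'E'
from h import *
np.set_printoptions(precision=4,suppress=True)
A=0;b=0
for f,px,z in(('top1.png',(203.0,136.3),.064),('scene1.png',(299.8,245.8),.064)):
    c=load(f); print(onz(c,[px],z)); p,d=rays(c,[px]); d=d[0]/np.linalg.norm(d[0]); M=np.eye(3)-np.outer(d,d); A=A+M; b=b+M@p
r=np.linalg.solve(A,b); print(r)
o=robot.get_obs(); print(o['tool_pos'],o['ee_rot'])
y=-0.137; t=np.array([r[0]-.108*np.cos(y),r[1]-.108*np.sin(y)]); print('grip target',t)
E
```

```text
[[0.6262 0.1224 0.064 ]]
[[0.6286 0.1216 0.064 ]]
[0.6268 0.1222 0.0609]
[ 0.5084 -0.0478  0.1454] [ 3.1407 -0.0035  3.0975]
grip target [0.5199 0.137 ]
```

>>> drive_tool(series=[[0.052,[0,0.05,0],[0,0,0.03]],[0.052,[-0.001,0.1,0],[0,0,0.06]],[0.052,[-0.002,0.15,0],[0,0,0.093]],[0.052,[-0.003,0.185,0],[0,0,0.093]],[0.052,[-0.003,0.185,0],[0,0,0.093]]])

```text
time: 5.85
tool_pos: [0.5197, 0.1367, 0.1453]
ee_rot: [-3.141, -0.004, 3.008]
wrist_force: [-0.5, 1.2, -1.1]
width: 0.0521
finger_force: 7.2
```

>>> drive_tool(series=[[0.052,[0,0,0],[0,0,0]]])

```text
time: 5.98
tool_pos: [0.5202, 0.1341, 0.146]
ee_rot: [-3.14, -0.002, 3.004]
wrist_force: [-0.2, -0.2, -0.6]
width: 0.0524
finger_force: 7.2
```

```bash
python3 - <<'E'
from h import *
o=robot.get_obs(); print(o['time'],o['tool_pos'],o['ee_rot'],o['wrist_force'],o['width'],o['finger_force'])
snap('scene','s5.png'); snap('top','t5.png')
b=lambda f:cv2.imread('pics/'+f)
cv2.imwrite('pics/v5.png',cv2.convertScaleAbs(np.hstack([cv2.resize(b('s5.png')[160:300,220:380],(400,350),interpolation=2),cv2.resize(b('t5.png')[80:220,130:290],(400,350),interpolation=2)]),alpha=1.5))
E
```

```text
5.975 [0.5202248  0.13409824 0.14604619] [-3.14016424e+00 -2.39462323e-03  3.00386873e+00] [-0.19035914 -0.22264101 -0.6304025 ] 0.052359084985174685 7.237242723131203
```

View pics/v5.png

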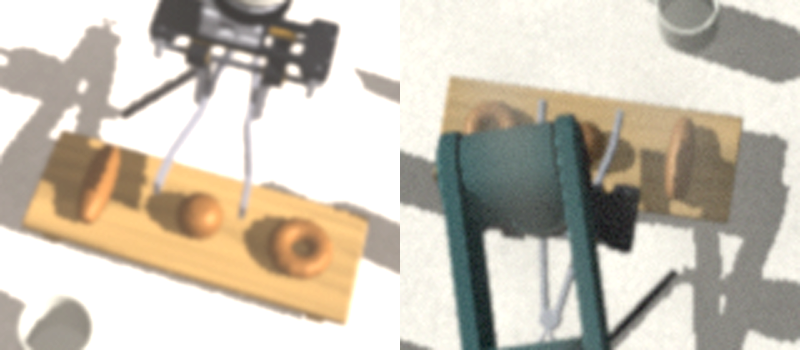

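The jaws hover astride the roll: scene-crop tips at (160,188)/(242,212), top-crop tips at (543,103)/(617,113).

```bash
python3 - <<'E'
from h import *
np.set_printoptions(precision=4,suppress=True)
s=load('s5.png');t=load('t5.png')
a=onz(s,[[160/2.5+220,188/2.5+160],[242/2.5+220,212/2.5+160]],.14)
b=onz(t,[[143/2.5+130,103/2.5+80],[217/2.5+130,113/2.5+80]],.148)
print(a,a.mean(0));print(b,b.mean(0))
y=-.137; n=np.array([-np.sin(y),np.cos(y)]); r=np.array([.6268,.1222])
print('lateral err',(a.mean(0)[:2]-r)@n,(b.mean(0)[:2]-r)@n); o=robot.get_obs(); print('by tcp',(o['tool_pos'][:2]-r)@n)
e=np.array([np.cos(y),np.sin(y)]); print('ahead',(a.mean(0)[:2]-r)@e,(b.mean(0)[:2]-r)@e,(o['tool_pos'][:2]-r)@e)
E
```

```text
[[0.6467 0.0769 0.14  ]
 [0.6591 0.1603 0.14  ]] [0.6529 0.1186 0.14  ]
[[0.653  0.1578 0.148 ]
 [0.6413 0.0749 0.148 ]] [0.6472 0.1163 0.148 ]
lateral err 1.4062435435934658e-05 -0.0030283593292480706
by tcp -0.003255988662725217
ahead 0.02634853969796034 0.020997295425216268 -0.10672091468123751
```

>>> drive_tool(series=[[0.052,[0,0.002,0.02],[0,0,0]],[0.052,[0,0.002,0.045],[0,0,0]],[0.052,[0,0.002,0.065],[0,0,0]],[0.052,[0,0.002,0.076],[0,0,0]],[0.052,[0,0.002,0.078],[0,0,0]]])

```text
time: 6.7
tool_pos: [0.5209, 0.136, 0.0689]
ee_rot: [-3.141, -0.001, 3.003]
wrist_force: [-0.4, -0.3, 0.1]
width: 0.0524
finger_force: 7.2
```

>>> drive_tool(series=[[0.052,[0,0,0],[0,0,0]]])

```text
time: 6.82
tool_pos: [0.5218, 0.1365, 0.0702]
ee_rot: [3.141, 0.001, 3.003]
wrist_force: [-0.1, 0.4, -1.7]
width: 0.0523
finger_force: 7.2
```

```bash
python3 - <<'E'
from h import *
snap('scene','s6.png')
o=robot.get_obs(); print(o['time'],o['tool_pos'],o['ee_rot'],o['wrist_force'],o['width'],o['finger_force'])
cv2.imwrite('pics/v6.png',cv2.convertScaleAbs(cv2.resize(cv2.imread('pics/s6.png')[180:300,220:380],(640,480),interpolation=2),alpha=1.5))
E
```

```text
6.875 [0.5219517  0.13665288 0.07051498] [3.14099141e+00 1.85389120e-03 3.00348985e+00] [-0.54614262 -0.20915221 -1.15717801] 0.05251435730783333 7.237544321251335
```

View pics/v6.png

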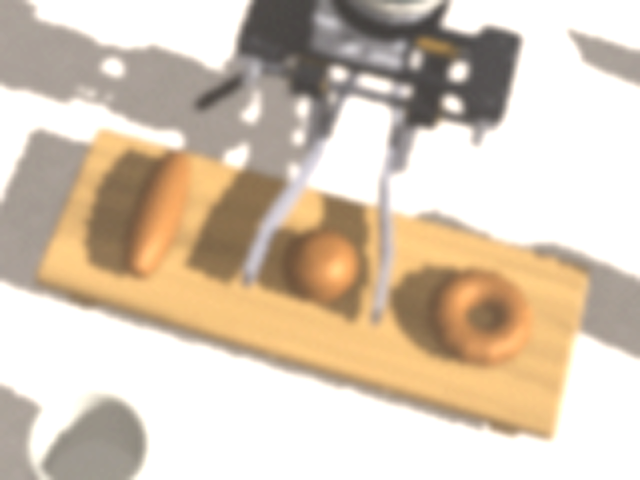

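Roll sits between the jaws at (323,265), jaws at (250,280) and (378,318), clear of the bagel and stick. Lower 4 mm and close.

>>> drive_tool(series=[[0.052,[0,0,0.004],[0,0,0]],[0.052,[0,0,0.004],[0,0,0]],[0.047,[0,0,0.004],[0,0,0]],[0.042,[0,0,0.004],[0,0,0]],[0.038,[0,0,0.004],[0,0,0]]])

```text
time: 7.5
tool_pos: [0.5213, 0.1368, 0.0656]
ee_rot: [3.141, 0.0, 3.004]
wrist_force: [0.4, 0.5, -0.3]
width: 0.0384
finger_force: 9.8
```

>>> drive_tool(series=[[0.034,[0,0,0],[0,0,0]],[0.03,[0,0,0],[0,0,0]],[0.025,[0,0,0],[0,0,0]],[0.025,[0,0,0],[0,0,0]]])

```text
time: 8.0
tool_pos: [0.5213, 0.1367, 0.0655]
ee_rot: [3.142, 0.0, 3.004]
wrist_force: [-0.5, 0.5, -0.6]
width: 0.0355
finger_force: 30.0
```

Stopped at 35.5 mm with 30 N: on the roll. Lift gently.

>>> drive_tool(series=[[0.025,[0,0,-0.005],[0,0,0]],[0.025,[0,0,-0.02],[0,0,0]],[0.025,[0,0,-0.04],[0,0,0]],[0.025,[0,0,-0.06],[0,0,0]],[0.025,[0,0,-0.08],[0,0,0]]])

```text
time: 8.62
tool_pos: [0.5215, 0.1368, 0.1475]
ee_rot: [3.141, 0.002, 3.004]
wrist_force: [-0.3, 0.2, -0.9]
width: 0.0357
finger_force: 30.0
```

>>> drive_tool(series=[[0.025,[0,0,-0.02],[0,0,0]],[0.025,[0,0,-0.04],[0,0,0]],[0.025,[0,0,-0.05],[0,0,0]],[0.025,[0,0,-0.055],[0,0,0]],[0.025,[0,0,-0.055],[0,0,0]]])

```text
time: 9.25
tool_pos: [0.5211, 0.1367, 0.2004]
ee_rot: [3.142, -0.0, 3.004]
wrist_force: [0.1, -0.2, -1.1]
width: 0.036
finger_force: 30.0
```

>>> drive_tool(series=[[0.025,[0,0,0],[0,0,0]],[0.025,[0,0,0],[0,0,0]],[0.025,[0,0,0],[0,0,0]],[0.025,[0,0,0],[0,0,0]]])

```text
time: 9.75
tool_pos: [0.5212, 0.1367, 0.2003]
ee_rot: [-3.142, -0.0, 3.004]
wrist_force: [0.4, 0.3, -0.5]
width: 0.0361
finger_force: 30.0
```

```bash
python3 - <<'E'
from h import *
snap('scene','s7.png')
o=robot.get_obs(); print(o['time'],o['tool_pos'],o['qvel'].round(3),o['wrist_force'],o['width'],o['finger_force'])
cv2.imwrite('pics/v7.png',cv2.convertScaleAbs(cv2.resize(cv2.imread('pics/s7.png')[150:300,200:400],(800,600),interpolation=2),alpha=1.5))
E
```

```text
9.8 [0.52120209 0.13671384 0.20040257] [ 0.    -0.001 -0.    -0.     0.     0.002] [ 0.40663534 -0.05008851 -1.26630136] 0.035897395010810844 29.999240040779114
```

View pics/v7.png

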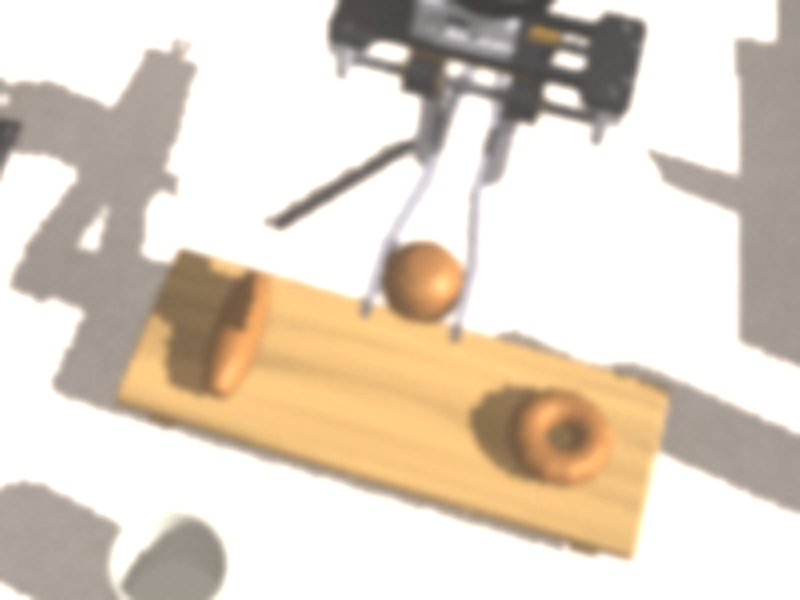

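The roll at (423,280) is held between the jaws about 13 cm above the board. The stick and bagel are where they were, and the arm is still, so I'll hand in.

```bash
python3 -c "
from bench import robot
print(robot.close_job())"
```

```text
the job is handed in; nothing more can be done
None
```

The job is handed in: the roll is held steady in the tongs' jaws about 13 cm above the board, the robot still grips the tongs, and the bagel and stick are where they were.

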